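# Free a stretcher bar from its travel case

## Task

The wooden stretcher bar is kept in a plywood case whose top opening is shorter than the bar and is barred by a metal turn-button. Swing the turn-button a quarter turn, fully open to its stop, then slide one end of the bar deeper under an end deck, tilt the other end up through the opening and draw the bar out. Finish while still holding the bar still in the gripper, all of it at least 6 cm above the top of the case and touching nothing else, with the turn-button left open and the jar, tape roll and weight beside the case left where they stand.

Things in the scene. Friction and masses are not known exactly. Their poses are not given: they have to be found in the camera images.
- case: Fixed plywood case, grey lining, 170 (its x) x 454 (its y) x 78 mm high. Origin: centre of its underside, on the work surface, z up. Inside: 150 (x) x 430 (y) mm, floor 6 mm above the work surface. Two cleats across the floor at y = -70 and +70 mm (12 mm wide, top 30 mm above the work surface) carry the bar. Long side walls 10 mm thick, 66 mm high along the opening.
- opening (a point): Centre of the case's top opening, 78 mm above the case's origin, axes as the case's. The opening is 150 (x) x 200 (y) mm, between two end decks that cover all from |y| = 100 mm to the end walls (inner faces at |y| = 215 mm). The decks are 8 mm thick: underside 70 mm, top 78 mm above the work surface.
- turn_button (a joint): Angle of the flat aluminium lever on the case's +y deck. 0 = closed, pointing along the case's -y over the opening's middle, barring it; grows counter-clockwise seen from above; 1.571 = open stop, pointing along the case's +x over the deck and beyond its edge. It stays where it is left; about 1.2 N at the post turns it. Starts 0 to 0.3 rad from closed.
- pivot (a point): The turn-button's pivot axis, on the case at x = 0, y = +115 mm, 83 mm above the work surface. Its axes are the case's. The lever is 26 mm wide, 6 mm thick (80 to 86 mm above the work surface) and reaches 115 mm from the pivot.
- post_top (a point): Centre of the top of the turn-button's round upright post, by which it is turned: 20 mm diameter, 40 mm tall, from 86 to 126 mm above the work surface, 103 mm from the pivot. Turns with the lever.
- bar: Loose pale wooden stretcher bar, 300 (its y) x 36 (x) x 20 mm (z), about 120 g, with a narrower tongue (18 wide, 8 thick, 18 mm long) at both ends. Origin: centre of its underside. It starts lying level on the two cleats (underside 30 mm above the work surface), roughly along the case's y and about centred, both ends under the decks.
- bar_end_a (a point): Middle of the bar's end face at its own +y end (150 mm from the centre, 10 mm above the underside).
- bar_end_b (a point): Middle of the bar's end face at its own -y end (150 mm from the centre, 10 mm above the underside).
- jar: Bystander: lidded glass jar, 60 mm diameter, 75 mm tall, standing beside the case's +x side. Origin at its underside.
- tape: Bystander: roll of paper tape lying flat, 90 mm outer diameter, 25 mm high, beside the case's +x side. Origin at its underside.
- weight: Bystander: brass weight with a knob, 52 mm diameter, 62 mm tall, beside the case's +x side. Origin at its underside.

How it is judged:
On the way, in this order (a step that is already met when the one before it is completed fails the run):
1. the turn-button is swung fully open (within 0.15 rad of its stop) (value of joint turn_button above 1.42 rad), for 0.2 s.
2. the bar is tilted through the opening: one end above the case's top, the other still below the decks (((height (world z) of bar_end_a above 0.085 m and height (world z) of bar_end_b below 0.07 m) or (height (world z) of bar_end_b above 0.085 m and height (world z) of bar_end_a below 0.07 m))), for 0.1 s.
At the end, for the whole second after the job is handed in: The bar is gripped by the fingers (over 1 N) and still (under 30 mm/s), both its ends at least 133 mm above the work surface (55 mm above the case's top), touching neither the case nor the bystanders; the turn-button is within 0.15 rad of its open stop (height (world z) of each of bar_end_a, bar_end_b above 0.133 m and contact force between the fingers and bar above 1 N and contact force between bar and case below 0.1 N and contact force between bar and jar below 0.1 N and contact force between bar and tape below 0.1 N and contact force between bar and weight below 0.1 N and linear speed of bar below 0.03 m/s and value of joint turn_button above 1.42 rad); the arm keeps its last pose, push and grip.
It fails at once if the jar, tape roll or weight is shifted by more than 20 mm (distance of any of jar, tape, weight from where it was at the start of the episode above 0.02 m).
It also fails if it takes over 48 s, if anything falls off the work surface, if the arm or the gripper's body presses on something with over 40 N, if the wrist force passes 120 N, or if a joint passes its speed limit or range.

## Robot

A 7-joint arm with a two-finger parallel gripper is mounted at the origin on the work surface. World frame = base frame: x ahead of the robot, y to its left, z up, the work surface at z = 0. Lengths are in m, angles in rad, forces in N, time in s.
With the tool pointing down it reaches from about 0.425 to 0.8 m from the base axis. Payload 8.3 kg.
Tool frame: the origin (TCP) lies midway between the tips of the shut fingers; the grasp point (between the pads) lies 19 mm behind it; z points along the fingers, y is the line along which they close (so a half turn about z gives the same grasp; the last joint's range is limited). The gripper opens to 85 mm and grips with 20 to 120 N. Pads are 22 mm wide; open, the fingers measure 114 mm over their backs; the gripper's body (76 mm by 85 mm) begins 54 mm behind the grasp point. The pads swing forward as they close: fully open they stand 13 mm farther back than shut.
Start: joints at [1.077, 0.383, 0.016, 1.37, -0.006, 1.388, -0.046], TCP at [0.261, -0.568, 0.231] pointing down, gripper open.
Joint ranges: [-2.95, 2.95], [-0.25, 2.06], [-1.52, 1.56], [0.18, 2.33], [-1.44, 4.58], [0.02, 2.06], [-3.01, 3.01]. Speed limits (rad/s): [2.39, 2.39, 3.01, 3.01, 3.14, 3.14, 3.14].

## Interface

Orientations are given as a unit quaternion [x, y, z, w].
In Python, from rig import get_obs, vision, r gives the robot as it stands. The module is installed in compiled form; this text tells all that it offers.
- The arm moves only by the tool arm_command, never from a script. Its argument "moves" is a list of rows, each a list of 7 numbers: the shift along the tool's x, y, z in cm, then the turn, a rotation vector about the tool's x, y, z in rad, then the finger opening in cm, from 0 to 8.54. A call has 1 to 12 rows; each row shifts and turns the commanded pose from where the row before left it, along the tool's axes as they then stand; what a row does not reach is not made up. A row lasts 1/8 s, in which the tool goes at most 62.5 mm and 10.7 degrees, less where a joint would pass 70% of its speed; a pose out of reach is approached as far as the arm can. A call is refused whole if a number of a shift passes 6.25 or a number of a turn 0.188, either way. A call with a gripper value outside its range is refused whole. The fingers move at their own pace and stop on an object; "grip_force" is the grip in N (left out, the last holds). Time passes only in rows, so rows that do not move let the fingers close. It gives the time, the measured TCP pose, the force, the opening and the grip force at its end, in the units of the state.
- get_obs(): the state, without advancing time (a new reading comes with each control period).
- vision.read_camera(name): name is "side" or "top" or "wrist"; returns (picture, depth): 480x640x3 uint8, blue, green, red; 480x640 float32, m along the optical axis (not along the pixel's ray), 0 where there is no reading.
- vision.get_calibration(name): a dict with "vfov" (degrees; the focal length in pixels is half the picture's height over the tangent of half this angle, whatever the lens; pixels are square), "cx", "cy" (the principal point, pixels), "rvec" (rotation vector, rad) and "tvec" (3), from world to camera coordinates, as OpenCV has them. Camera axes: x right, y down, z forward; pixel columns grow to the right and rows downward; lengths in m; the calibration is good to about 2 mm. A picture is of the moment at which its call begins: read the wrist's pose just before it. get_calibration takes no time and is no camera call; for the wrist camera it gives the pose at the moment of the call.
- r.job_done(): hands the job in; it is judged then, once.
The state is a dict: "clock": time; "joints": joint angles; "dq": joint speeds; "joint_torque": joint torques, N m; "tool_pos": TCP position; "orientation": TCP orientation; "contact_force": force on the tool from outside, world axes, zero at the start; "moment": the same for the moment, N m; "width": finger opening in m; "grasp_force": force on a finger pad.
Only numpy, scipy, OpenCV 4.12 (cv2) and the standard library are available. Lean on these libraries where they do the work, as an engineer would, in place of code of your own. Each camera call takes 0.05 s, during which the arm holds its last target. There are 200 camera calls.

## Working session

There is one attempt and no reset: what is moved stays moved. The work goes in short steps, Python scripts to look and compute and a tool call to move; the robot and the scene stay as the last step left them, time stands still between calls to the robot, and variables do not carry over. Pictures are saved under pics/ and viewed, at most 10 in all, crops included, and the job is handed in when it is done.

Besides the shell and the picture viewer there is one more tool, called after "Call:" by a JSON object that holds its "name" and its "arguments". arm_command: Moves the arm, as the interface text tells. Its arguments: {"type":"object","properties":{"moves":{"type":"array","items":{"type":"array","items":{"type":"number"}}},"grip_force":{"type":"number"}},"required":["moves"]}

```bash
mkdir -p pics; cat > h.py <<'E'
import numpy as np, cv2
from scipy.spatial.transform import Rotation as R
from rig import get_obs, vision, r
def cam(n):
    c=vision.get_calibration(n); f=240/np.tan(np.radians(c['vfov'])/2)
    Rm=cv2.Rodrigues(np.array(c['rvec'],float))[0]; t=np.array(c['tvec'],float).ravel()
    return f,c['cx'],c['cy'],Rm,t
def plane(n,uv,z,C=None):
    f,cx,cy,Rm,t=C or cam(n); uv=np.atleast_2d(uv).astype(float)
    d=np.c_[(uv[:,0]-cx)/f,(uv[:,1]-cy)/f,np.ones(len(uv))]@Rm; o=-Rm.T@t
    return o+d*((z-o[2])/d[:,2])[:,None]
def cloud(n,dep,C=None):
    f,cx,cy,Rm,t=C or cam(n); v,u=np.mgrid[:480,:640]
    p=np.stack([(u-cx)/f*dep,(v-cy)/f*dep,dep],-1)
    return (p-t)@Rm
E
python3 - <<'E'
from h import *
o=get_obs(); print(o['clock'],o['tool_pos'],o['orientation'],o['width'])
for n in('top','side'):
    im,d=vision.read_camera(n); cv2.imwrite(f'pics/{n}0.png',im); np.save(f'pics/{n}0.npy',d)
    c=vision.get_calibration(n); print(n,c, (-cam(n)[3].T@cam(n)[4]).round(3))
E
```

```text
0.0 [ 0.26082288 -0.56740688  0.23026399] [ 9.76886847e-01  2.13754776e-01 -2.24421570e-04 -9.66586560e-04] 0.08528061381082748
top {'vfov': 50.24669454551201, 'cx': 312.52785391511793, 'cy': 236.63730089435742, 'rvec': array([ 2.19003611, -2.20706226,  0.04251804]), 'tvec': array([-0.05685518,  0.6136717 ,  0.96212333])} [ 0.572 -0.065  0.987]
side {'vfov': 44.00599944198048, 'cx': 321.79586603208577, 'cy': 239.7256417050215, 'rvec': array([ 0.54635921, -2.55335074,  1.32998995]), 'tvec': array([0.54515884, 0.27146142, 0.66529087])} [0.324 0.579 0.611]
```

View pics/top0.png

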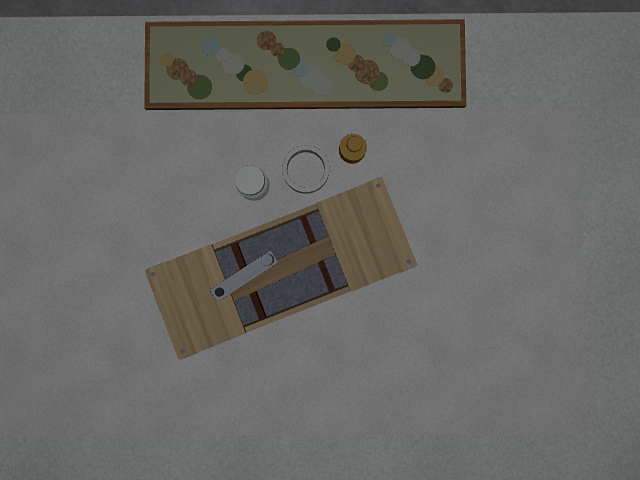

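View pics/side0.png

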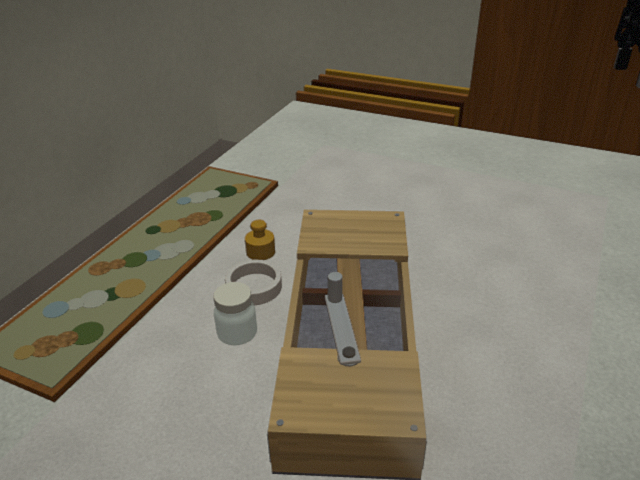

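The top view shows the case tilted, with deck corners near (147,270), (180,358), (415,265) and (380,179). The pivot is near (219,292), the post near (268,259), and the bar runs from (235,290) to (335,245). The side view agrees: the jar is beside the lever's sweep, and the tape and weight are farther along.

```bash
python3 - <<'E'
from h import *
for n in('top','side'):
    d=np.load(f'pics/{n}0.npy'); im=cv2.imread(f'pics/{n}0.png'); P=cloud(n,d); z=P[...,2]
    near=(d>0)&(P[...,0]>.3)&(P[...,0]<.8)&(abs(P[...,1])<.4)
    m=near&(z>.06)&(z<.083)
    hsv=cv2.cvtColor(im,cv2.COLOR_BGR2HSV); w=m&(hsv[...,1]>60)
    w=cv2.morphologyEx(w.astype('uint8'),cv2.MORPH_OPEN,np.ones((3,3)))
    nl,L,s,_=cv2.connectedComponentsWithStats(w); print(n,s[:,4])
    pts=np.concatenate([P[L==i] for i in range(1,nl) if s[i,4]>300])
    rc=cv2.minAreaRect(pts[:,:2].astype('float32')); print('case',rc, 'z',np.median(pts[:,2]))
    # bar
    b=near&(z>.04)&(z<.058)&(hsv[...,1]>60); b=cv2.morphologyEx(b.astype('uint8'),cv2.MORPH_OPEN,np.ones((3,3)))
    nl,L,s,_=cv2.connectedComponentsWithStats(b)
    for i in range(1,nl):
        if s[i,4]>150: print('bar',s[i],cv2.minAreaRect(P[L==i][:,:2].astype('float32')),np.median(P[L==i][:,2]))
    p=near&(z>.115)&(z<.135); nl,L,s,c=cv2.connectedComponentsWithStats(p.astype('uint8'))
    for i in range(1,nl):
        if s[i,4]>20: print('post',s[i],P[L==i].mean(0),np.median(z[L==i]), cv2.minEnclosingCircle(P[L==i][:,:2].astype('float32')))
    o=near&(z>.015)&(z<.1)&(P[...,0]>.6); nl,L,s,c=cv2.connectedComponentsWithStats(o.astype('uint8'))
    for i in range(1,nl):
        if s[i,4]>100: print('obj',s[i],cv2.minEnclosingCircle(P[L==i][:,:2].astype('float32')),z[L==i].max())
print(plane('top',[[147,270],[180,358],[415,265],[380,179]],.078), plane('top',[219,292],.086),plane('top',[268,259],.126))
E
```

```text
top [292622    101      9  14468]
case ((0.5564414262771606, -0.0044947415590286255), (0.1694479137659073, 0.4539080858230591), 21.076419830322266) z 0.0778310020285124
bar [ 232  237  103   63 1773] ((0.5546466708183289, -0.0033671781420707703), (0.03581179678440094, 0.20617704093456268), 24.46675682067871) 0.05001253211549492
post [261 254  12  12 114] [0.57099421 0.01573635 0.12546851] 0.12578389609899626 ((0.5710234045982361, 0.015986243262887), 0.009915540926158428)
obj [339 136  28  27 589] ((0.7805889248847961, -0.13836604356765747), 0.02593049593269825) 0.06634594527629857
obj [282 145  47  48 691] ((0.7422157526016235, -0.04916698858141899), 0.045258332043886185) 0.0294194046305292
obj [235 165  34  35 906] ((0.7138276100158691, 0.050190526992082596), 0.02979504130780697) 0.08022604785262943
obj [ 214  177  194   67 5100] ((0.601996660232544, -0.05702613666653633), 0.1724899560213089) 0.08378809448571393
side [287140  20048     12]
case ((0.5575394630432129, -0.007065623998641968), (0.1714230179786682, 0.45871493220329285), 21.12884521484375) z 0.07655248291944194
bar [ 337 
[... 332 characters left out ...]
177] [0.57164942 0.01777694 0.12257934] 0.12368557113210019 ((0.5726750493049622, 0.01523538026958704), 0.01135992631316185)
obj [ 283  209   95  138 4546] ((0.6065901517868042, -0.06221693009138107), 0.16866713762283325) 0.08063328790407263
obj [245 219  30  35 736] ((0.780737578868866, -0.1383080929517746), 0.026530098170042038) 0.0629488863295426
obj [ 213  260   68   79 2739] ((0.7286333441734314, -0.008034293539822102), 0.09032464772462845) 0.07634184147106918
[[ 0.55351559  0.23235988  0.078     ]
 [ 0.3983485   0.17325391  0.078     ]
 [ 0.5587512  -0.24299921  0.078     ]
 [ 0.71249722 -0.18303428  0.078     ]] [[0.5141829  0.10302916 0.086     ]] [[0.57141697 0.01316779 0.126     ]]
```

```bash
cat >> h.py <<'E'
A=np.radians(21.1); CC=np.array([.5565,-.0048,0]); CR=R.from_euler('z',A)
def case(x,y,z): return CC+CR.apply([x,y,z])
def down(deg): # tool pointing down, tool y at world angle deg
    a=np.radians(deg); y=np.array([np.cos(a),np.sin(a),0]); z=np.array([0,0,-1.])
    return R.from_matrix(np.c_[np.cross(y,z),y,z])
def pose():
    o=get_obs(); return np.array(o['tool_pos']),R.from_quat(o['orientation'])
def plan(segs,start=None):
    p,q=start or pose(); rows=[]
    for tp,tq,op,n in segs:
        p0,q0=p,q; dv=(q0.inv()*tq).as_rotvec()
        for k in range(1,n+1):
            wp=p0+(np.array(tp)-p0)*k/n; wq=q0*R.from_rotvec(dv*k/n)
            s=np.round(q.inv().apply(wp-p)*100,1); t=np.round((q.inv()*wq).as_rotvec(),2)
            p=p+q.apply(s/100); q=q*R.from_rotvec(t); rows.append([float(v)+0. for v in s]+[float(v)+0. for v in t]+[op])
    mx=np.abs(np.array(rows)[:,:6]).max(0); print(len(rows),'max',mx)
    for a in rows: print(str(a).replace(' ',''),end=',')
    print('\nend',p.round(4),q.as_quat().round(3)); return p,q
E
python3 - <<'E'
from h import *
p=[.571,.016]
e=plan([(p+[.20],down(-147.2),4,12)])
plan([(p+[.098],down(-147.2),4,3),(p+[.098],down(-147.2),3.2,2)],e)
E
```

```text
12 max [4.4  5.5  0.3  0.   0.   0.12]
[4.4,-3.3,0.3,0.0,0.0,0.12,4],[3.9,-3.9,0.2,0.0,0.0,0.12,4],[3.5,-4.3,0.3,0.0,0.0,0.12,4],[2.9,-4.6,0.2,0.0,0.0,0.12,4],[2.4,-5.0,0.3,0.0,0.0,0.12,4],[1.7,-5.2,0.3,0.0,0.0,0.11,4],[1.1,-5.4,0.2,0.0,0.0,0.12,4],[0.5,-5.5,0.3,0.0,0.0,0.12,4],[-0.2,-5.5,0.2,0.0,0.0,0.12,4],[-0.8,-5.5,0.3,0.0,0.0,0.12,4],[-1.4,-5.3,0.2,0.0,0.0,0.12,4],[-2.1,-5.0,0.3,0.0,0.0,0.12,4],
end [0.5708 0.0154 0.2001] [ 0.878 -0.479 -0.001 -0.001]
5 max [0.  0.  3.4 0.  0.  0. ]
[0.0,0.0,3.4,0.0,0.0,0.0,4],[0.0,0.0,3.4,0.0,0.0,0.0,4],[0.0,0.0,3.4,0.0,0.0,0.0,4],[0.0,0.0,0.0,0.0,0.0,0.0,3.2],[0.0,0.0,0.0,0.0,0.0,0.0,3.2],
end [0.5708 0.0156 0.0981] [ 0.878 -0.479 -0.001 -0.001]
```

Call:
{"name": "arm_command", "arguments": {"moves": [[4.4, -3.3, 0.3, 0, 0, 0.12, 4], [3.9, -3.9, 0.2, 0, 0, 0.12, 4], [3.5, -4.3, 0.3, 0, 0, 0.12, 4], [2.9, -4.6, 0.2, 0, 0, 0.12, 4], [2.4, -5.0, 0.3, 0, 0, 0.12, 4], [1.7, -5.2, 0.3, 0, 0, 0.11, 4], [1.1, -5.4, 0.2, 0, 0, 0.12, 4], [0.5, -5.5, 0.3, 0, 0, 0.12, 4], [-0.2, -5.5, 0.2, 0, 0, 0.12, 4], [-0.8, -5.5, 0.3, 0, 0, 0.12, 4], [-1.4, -5.3, 0.2, 0, 0, 0.12, 4], [-2.1, -5.0, 0.3, 0, 0, 0.12, 4]], "grip_force": 40}}

```text
clock: 1.6
tool_pos: [0.5716, 0.0164, 0.2]
orientation: [0.877, -0.481, -0.0, 0.0]
contact_force: [0.6, -0.6, 0.2]
width: 0.0401
grasp_force: 0.0
```

Excellent tracking. Next I descend over the post and swing it. The script works out the arc first.

```bash
python3 - <<'E'
from h import *
th=np.arange(.205,1.62,.157); th=np.r_[np.linspace(.205,1.6,10)[1:]]
piv=case(0,.115,0); print('pivot',piv)
segs=[]
for t in th:
    q=piv+CR.apply([.103*np.sin(t),-.103*np.cos(t),0]); q[2]=.098
    segs.append((q,down(np.degrees(A+t)-180),3.2,1))
# add play: final push 6mm further along tangent
t=1.6; q=piv+CR.apply([.103*np.sin(t)+.006*np.cos(t),-.103*np.cos(t)+.006*np.sin(t),0]); q[2]=.098
segs.append((q,down(np.degrees(A+t)-180),3.2,2))
p=pose(); plan(segs,(p[0]+[0,0,-.102],p[1]))
E
```

```text
pivot [0.51510037 0.10248966 0.        ]
11 max [0.2  1.6  0.   0.   0.   0.16]
[-0.1,-1.5,0.0,0.0,0.0,-0.16,3.2],[-0.2,-1.6,0.0,0.0,0.0,-0.16,3.2],[-0.1,-1.6,0.0,0.0,0.0,-0.15,3.2],[-0.1,-1.6,0.0,0.0,0.0,-0.16,3.2],[-0.1,-1.6,0.0,0.0,0.0,-0.15,3.2],[-0.1,-1.6,0.0,0.0,0.0,-0.16,3.2],[-0.2,-1.6,0.0,0.0,0.0,-0.15,3.2],[-0.1,-1.5,0.0,0.0,0.0,-0.16,3.2],[-0.1,-1.6,0.0,0.0,0.0,-0.15,3.2],[0.0,-0.3,0.0,0.0,0.0,0.0,3.2],[0.0,-0.3,0.0,0.0,0.0,0.0,3.2],
end [0.6079 0.1476 0.098 ] [ 0.98   0.197 -0.     0.   ]
```

Call:
{"name": "arm_command", "arguments": {"moves": [[0, 0, 3.4, 0, 0, 0, 4], [0, 0, 3.4, 0, 0, 0, 4], [0, 0, 3.4, 0, 0, 0, 4], [0, 0, 0, 0, 0, 0, 3.2], [0, 0, 0, 0, 0, 0, 3.2]]}}

```text
clock: 2.22
tool_pos: [0.5717, 0.015, 0.0995]
orientation: [0.878, -0.479, 0.0, -0.0]
contact_force: [0.1, 0.3, -0.3]
width: 0.0318
grasp_force: 0.0
```

Call:
{"name": "arm_command", "arguments": {"moves": [[-0.1, -1.5, 0, 0, 0, -0.16, 3.2], [-0.2, -1.6, 0, 0, 0, -0.16, 3.2], [-0.1, -1.6, 0, 0, 0, -0.15, 3.2], [-0.1, -1.6, 0, 0, 0, -0.16, 3.2], [-0.1, -1.6, 0, 0, 0, -0.15, 3.2], [-0.1, -1.6, 0, 0, 0, -0.16, 3.2], [-0.2, -1.6, 0, 0, 0, -0.15, 3.2], [-0.1, -1.5, 0, 0, 0, -0.16, 3.2], [-0.1, -1.6, 0, 0, 0, -0.15, 3.2], [0, -0.3, 0, 0, 0, 0, 3.2], [0, -0.3, 0, 0, 0, 0, 3.2]]}}

```text
clock: 3.6
tool_pos: [0.6094, 0.1439, 0.1004]
orientation: [0.981, 0.196, 0.002, 0.001]
contact_force: [6.0, -8.2, 2.9]
width: 0.0318
grasp_force: 4.9
```

Call:
{"name": "arm_command", "arguments": {"moves": [[0, 0, 0, 0, 0, 0, 3.2], [0, 0.6, 0, 0, 0, 0, 3.2], [0, 0, 0, 0, 0, 0, 4.0], [0, 0, -4, 0, 0, 0, 4.0], [0, 0, -5, 0, 0, 0, 4.0], [0, 0, -5, 0, 0, 0, 6.0]]}}

```text
clock: 4.35
tool_pos: [0.6086, 0.1411, 0.2396]
orientation: [0.98, 0.199, -0.0, -0.0]
contact_force: [1.4, 0.5, -0.3]
width: 0.057
grasp_force: 0.0
```

```bash
python3 - <<'E'
from h import *
print(pose()[0])
im,d=vision.read_camera('side'); cv2.imwrite('pics/side1.png',im); np.save('pics/side1.npy',d)
P=cloud('side',d); z=P[...,2]; m=(d>0)&(abs(z-.12)<.008)&(P[...,0]>.4)&(P[...,0]<.8)&(abs(P[...,1])<.3)
nl,L,s,_=cv2.connectedComponentsWithStats(m.astype('uint8'))
for i in range(1,nl):
    if s[i,4]>20:
        q=P[L==i].mean(0); v=CR.inv().apply(q-case(0,.115,0)); print(s[i],q,v,np.arctan2(v[0],-v[1]))
# bar axis from first top picture: edges
d=np.load('pics/top0.npy');im=cv2.imread('pics/top0.png');P=cloud('top',d);z=P[...,2]
hsv=cv2.cvtColor(im,cv2.COLOR_BGR2HSV)
b=((P[...,0]>.3)&(P[...,0]<.8)&(z>.042)&(z<.058)&(hsv[...,1]>60)).astype('uint8');b=cv2.morphologyEx(b,cv2.MORPH_OPEN,np.ones((3,3)))
nl,L,s,_=cv2.connectedComponentsWithStats(b); i=1+s[1:,4].argmax(); v=(P[L==i]-CC)@CR.as_matrix()
for y in np.arange(-.1,.09,.02):
    k=abs(v[:,1]-y)<.004; 
    if k.sum()>5: print(y.round(3),v[k,0].min().round(4),v[k,0].max().round(4))
E
```

```text
[0.60857232 0.14107535 0.23962222]
[254 321  17  19 256] [0.61068645 0.14122069 0.12180903] [0.10312042 0.00172357 0.12180903] 1.5875089396652822
-0.1 -0.0131 0.0205
-0.08 -0.0138 0.0213
-0.06 -0.0152 0.0202
-0.04 -0.0167 0.0183
-0.02 -0.0174 0.0172
0.0 -0.0186 0.0164
0.02 -0.0203 0.0072
0.04 -0.0211 0.003
0.06 -0.0222 -0.0012
0.08 -0.0236 -0.0053
```

```bash
python3 - <<'E'
from h import *
h=case(-.0035,.04,0); Q=down(-155.4); print(h,get_obs()['joints'])
e=plan([(h+[0,0,.16],Q,6,10)])
plan([(h+[0,0,.024],Q,6,4)],e)
E
```

```text
[0.53883479 0.03125815 0.        ] [ 0.13877539  0.43871009 -0.60213971  1.32277777  0.24587967  1.44420515
 -1.61783114]
10 max [1.1  1.3  0.9  0.01 0.01 0.16]
[-1.1,0.7,0.9,0.0,0.0,0.15,6],[-1.0,0.9,0.8,0.0,0.0,0.16,6],[-0.8,1.1,0.9,0.0,0.0,0.15,6],[-0.7,1.1,0.9,0.0,0.0,0.16,6],[-0.4,1.3,0.8,0.0,0.0,0.15,6],[-0.3,1.3,0.9,-0.01,0.0,0.15,6],[-0.1,1.3,0.9,0.0,0.0,0.16,6],[0.1,1.3,0.9,0.0,-0.01,0.15,6],[0.4,1.3,0.8,0.0,0.0,0.16,6],[0.5,1.2,0.9,0.0,0.0,0.15,6],
end [0.5388 0.0312 0.1602] [ 0.842 -0.54  -0.001  0.   ]
4 max [0.  0.  3.4 0.  0.  0. ]
[0.0,0.0,3.4,0.0,0.0,0.0,6],[0.0,0.0,3.4,0.0,0.0,0.0,6],[0.0,0.0,3.4,0.0,0.0,0.0,6],[0.0,0.0,3.4,0.0,0.0,0.0,6],
end [0.5384 0.0313 0.0242] [ 0.842 -0.54  -0.001  0.   ]
```

Call:
{"name": "arm_command", "arguments": {"moves": [[-1.1, 0.7, 0.9, 0, 0, 0.15, 6], [-1.0, 0.9, 0.8, 0, 0, 0.16, 6], [-0.8, 1.1, 0.9, 0, 0, 0.15, 6], [-0.7, 1.1, 0.9, 0, 0, 0.16, 6], [-0.4, 1.3, 0.8, 0, 0, 0.15, 6], [-0.3, 1.3, 0.9, -0.01, 0, 0.15, 6], [-0.1, 1.3, 0.9, 0, 0, 0.16, 6], [0.1, 1.3, 0.9, 0, -0.01, 0.15, 6], [0.4, 1.3, 0.8, 0, 0, 0.16, 6], [0.5, 1.2, 0.9, 0, 0, 0.15, 6]]}}

```text
clock: 5.65
tool_pos: [0.5359, 0.0295, 0.1513]
orientation: [0.84, -0.542, -0.005, 0.004]
contact_force: [0.1, 0.5, 0.8]
width: 0.0597
grasp_force: 0.0
```

Call:
{"name": "arm_command", "arguments": {"moves": [[0, 0, 3.4, 0, 0, 0, 6], [0, 0, 3.4, 0, 0, 0, 6], [0, 0, 3.4, 0, 0, 0, 6], [0, 0, 3.4, 0, 0, 0, 6], [0, 0, 0, 0, 0, 0, 6]]}}

```text
clock: 6.28
tool_pos: [0.5322, 0.0293, 0.0134]
orientation: [0.842, -0.539, -0.007, 0.006]
contact_force: [0.2, 0.4, 0.3]
width: 0.0599
grasp_force: 0.0
```

```bash
python3 - <<'E'
from h import *
h=case(-.0035,.04,0); Q=down(-155.4)
plan([(h+[0,0,.023],Q,6,2)])
E
```

```text
2 max [0.1  0.4  0.5  0.01 0.01 0.  ]
[0.0,-0.3,-0.5,0.01,0.0,0.0,6],[0.1,-0.4,-0.5,0.01,0.01,0.0,6],
end [0.5391 0.0313 0.0233] [ 0.842 -0.539  0.003 -0.   ]
```

Call:
{"name": "arm_command", "arguments": {"moves": [[0, -0.3, -0.5, 0.01, 0, 0, 6], [0, -0.4, -0.5, 0, 0.01, 0, 6], [0, 0, 0, 0, 0, 0, 5], [0, 0, 0, 0, 0, 0, 3], [0, 0, 0, 0, 0, 0, 3], [0, 0, 0, 0, 0, 0, 3]], "grip_force": 60}}

```text
clock: 7.02
tool_pos: [0.542, 0.0323, 0.0269]
orientation: [0.842, -0.539, 0.003, 0.002]
contact_force: [-1.3, -0.6, 7.3]
width: 0.035
grasp_force: 61.2
```

Call:
{"name": "arm_command", "arguments": {"moves": [[0, 0, -0.6, 0, 0, 0, 3], [0, 0, 0, 0, 0, 0, 3], [1.0, 0, 0, 0, 0, 0, 3], [1.3, 0, 0, 0, 0, 0, 3], [1.3, 0, 0, 0, 0, 0, 3], [1.0, 0, 0, 0, 0, 0, 3], [0, 0, 0, 0, 0, 0, 3]]}}

```text
clock: 7.9
tool_pos: [0.5602, -0.0095, 0.0316]
orientation: [0.842, -0.539, 0.002, 0.002]
contact_force: [-0.9, 1.4, -2.9]
width: 0.035
grasp_force: 59.9
```

```bash
python3 - <<'E'
from h import *
print(get_obs()['tool_pos'],get_obs()['contact_force'],CR.inv().apply(pose()[0]-CC))
for n in('top','side'):
    im,d=vision.read_camera(n); cv2.imwrite(f'pics/{n}2.png',im[100:400,100:500] if n=='top' else im[180:480,200:500]); np.save(f'pics/{n}2.npy',d)
    cv2.imwrite(f'pics/{n}2f.png',im)
a=cv2.imread('pics/top2.png');b=cv2.imread('pics/side2.png'); cv2.imwrite('pics/both2.png',np.hstack([a,b]))
E
```

```text
[ 0.5601561  -0.00954422  0.03158684] [-0.88591293  1.4334685  -2.89726954] [ 0.00170306 -0.00574232  0.03158684]
```

View pics/both2.png

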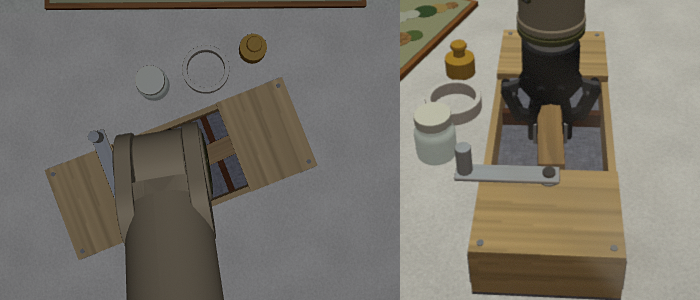

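The side crop shows the bar held between the fingers with its near end still hidden behind the deck edge at about (550,165). The lever is open, pointing to the jar side, and the bystanders are untouched. I'll slide deeper in small steps and watch the force.

Call:
{"name": "arm_command", "arguments": {"moves": [[0.5, 0, 0, 0, 0, 0, 3], [0.5, 0, 0, 0, 0, 0, 3], [0, 0, 0, 0, 0, 0, 3]]}}

```text
clock: 8.38
tool_pos: [0.5603, -0.0099, 0.0305]
orientation: [0.844, -0.537, -0.003, 0.001]
contact_force: [-14.1, 23.6, 1.0]
width: 0.0351
grasp_force: 61.3
```

```bash
cat > look.py <<'E'
from h import *
import sys
print(get_obs()['tool_pos'],get_obs()['contact_force'],CR.inv().apply(pose()[0]-CC))
im,d=vision.read_camera('side'); P=cloud('side',d); v=(P-CC)@CR.as_matrix()
hsv=cv2.cvtColor(im,cv2.COLOR_BGR2HSV)
m=(d>0)&(abs(v[...,0])<.04)&(v[...,1]>-.0)&(v[...,1]<.12)&(v[...,2]>.03)&(v[...,2]<.072)&(hsv[...,1]>60)
w=v[m]; 
for y in np.arange(.0,.12,.01):
    k=abs(w[:,1]-y)<.005
    if k.sum()>3: print(y.round(3),k.sum(),w[k].min(0).round(4),w[k].max(0).round(4))
cv2.imwrite(f'pics/s{sys.argv[1]}.png',cv2.resize(im[200:400,280:480],(600,600)))
E
python3 look.py 3
```

```text
[ 0.560257   -0.00990909  0.03047017] [-14.13286491  23.64841358   1.00037026] [ 0.00166585 -0.00611905  0.03047017]
0.0 97 [-0.0279  0.      0.0338] [0.0357 0.005  0.0719]
0.01 132 [-0.016   0.0053  0.0495] [0.0257 0.015  0.0718]
0.02 126 [-0.0161  0.0152  0.0491] [0.0185 0.0249 0.055 ]
0.03 131 [-0.0175  0.0251  0.0502] [0.0181 0.035  0.054 ]
0.04 138 [-0.0176  0.0351  0.0503] [0.0164 0.045  0.055 ]
0.05 133 [-0.0189  0.0453  0.0495] [0.016  0.0549 0.0548]
0.06 203 [-0.0192  0.055   0.0418] [0.0155 0.0649 0.0555]
0.07 7 [-0.0178  0.0651  0.0449] [0.0152 0.0663 0.0531]
```

The force of about 27 N shows the far end is at the end wall, so I'll back off a little and settle.

Call:
{"name": "arm_command", "arguments": {"moves": [[-1.0, 0, 0, 0, 0, 0, 3], [-0.3, 0, 0, 0, 0, 0, 3], [0, 0, 0, 0, 0, 0, 3]]}}

```text
clock: 8.8
tool_pos: [0.5597, -0.0078, 0.0324]
orientation: [0.842, -0.54, 0.003, 0.003]
contact_force: [-0.5, -1.1, -1.6]
width: 0.0354
grasp_force: 60.3
```

```bash
python3 look.py 4; python3 - <<'E'
from h import *
o=get_obs();print(o['orientation'],o['joints'])
Q=down(-155.4); p,q=pose(); q0=q
y0=CR.inv().apply(p-CC)[1]
def tgt(al,cy,cz): # bar axis coords (case y, z) -> world tcp
    ty=cy+.059*np.cos(al)+.013*np.sin(al); tz=cz+.059*np.sin(al)-.013*np.cos(al)
    P=p+Q.apply([-(ty-y0),0,0]); P[2]=tz
    return P,Q*R.from_rotvec([0,-al,0])
al=.3; c0=np.array([-.211+.15*np.cos(al),.061]); u=np.array([np.cos(al),np.sin(al)])
e=plan([(*tgt(.15,(y0-.059+c0[0])/2,.0525),3,4),(*tgt(al,*c0),3,4)])
c1=c0+.135*u
e=plan([(*tgt(al,*c1),3,8)],e)
e=plan([(*tgt(al,*(c1+[0,.12])),3,6)],e)
print(y0)
E
```

```text
[ 0.55971244 -0.00775867  0.03242954] [-0.45732096 -1.14346374 -1.62653595] [ 0.00193194 -0.00391677  0.03242954]
0.0 75 [-0.0281  0.0001  0.0413] [0.0328 0.005  0.0711]
0.01 143 [-0.0177  0.005   0.0365] [0.0328 0.015  0.0703]
0.02 125 [-0.0161  0.0152  0.0518] [0.0185 0.025  0.0573]
0.03 139 [-0.0174  0.025   0.052 ] [0.0181 0.0349 0.0568]
0.04 137 [-0.0175  0.035   0.0521] [0.0177 0.0448 0.0566]
0.05 140 [-0.0175  0.045   0.0511] [0.0173 0.0549 0.057 ]
0.06 157 [-0.0192  0.055   0.043 ] [0.0169 0.0649 0.0568]
0.07 79 [-0.0178  0.0651  0.0447] [0.0151 0.0693 0.0564]
[ 0.84183473 -0.5397197   0.00323216  0.00254559] [ 0.1713299   0.44151932 -0.27241962  1.77491638  0.15241963  0.94294159
 -2.87682381]
8 max [0.1  0.   0.5  0.   0.04 0.  ]
[0.0,0.0,-0.4,0.0,-0.04,0.0,3],[0.0,0.0,-0.4,0.0,-0.04,0.0,3],[0.0,0.0,-0.4,0.0,-0.04,0.0,3],[0.0,0.0,-0.4,0.0,-0.04,0.0,3],[0.0,0.0,-0.4,0.0,-0.04,0.0,3],[0.0,0.0,-0.5,0.0,-0.03,0.0,3],[-0.1,0.0,-0.4,0.0,-0.04,0.0,3],[0.0,0.0,-0.5,0.0,-0.04,0.0,3],
end [ 0.5613 -0.0112  0.0662] [ 0.832 -0.534 -0.127 -0.081]
8 max [1.7 0.  0.  0.  0.  0. ]
[-1.7,0.0,0.0,0.0,0.0,0.0,3],[-1.7,0.0,0.0,0.0,0.0,0.0,3],[-1.7,0.0,0.0,0.0,0.0,0.0,3],[-1.7,0.0,0.0,0.0,0.0,0.0,3],[-1.6,0.0,0.0,0.0,0.0,0.0,3],[-1.7,0.0,0.0,0.0,0.0,0.0,3],[-1.7,0.0,0.0,0.0,0.0,0.0,3],[-1.7,0.0,0.0,0.0,0.0,0.0,3],
end [0.5075 0.106  0.1063] [ 0.832 -0.534 -0.127 -0.081]
6 max [0.6 0.  1.9 0.  0.  0. ]
[-0.6,0.0,-1.9,0.0,0.0,0.0,3],[-0.6,0.0,-1.9,0.0,0.0,0.0,3],[-0.6,0.0,-1.9,0.0,0.0,0.0,3],[-0.6,0.0,-1.9,0.0,0.0,0.0,3],[-0.6,0.0,-1.9,0.0,0.0,0.0,3],[-0.6,0.0,-1.9,0.0,0.0,0.0,3],
end [0.5074 0.1064 0.2259] [ 0.832 -0.534 -0.127 -0.081]
-0.00409152948974452
```

Call:
{"name": "arm_command", "arguments": {"moves": [[0, 0, -0.4, 0, -0.04, 0, 3], [0, 0, -0.4, 0, -0.04, 0, 3], [0, 0, -0.4, 0, -0.04, 0, 3], [0, 0, -0.4, 0, -0.04, 0, 3], [0, 0, 0, 0, 0, 0, 3]]}}

```text
clock: 9.48
tool_pos: [0.5601, -0.0091, 0.0481]
orientation: [0.839, -0.539, -0.064, -0.041]
contact_force: [0.3, -0.1, -2.2]
width: 0.0349
grasp_force: 60.2
```

```bash
python3 -c "
from h import *
o=get_obs();print(o['joints'],CR.inv().apply(pose()[0]-CC))"
```

```text
[ 0.28959063  0.4818712  -0.31403254  1.68943695  0.00651924  1.05616759
 -2.71130783] [ 0.00181272 -0.00534837  0.0481112 ]
```

j7 is moving away from its limit, so I'll carry on with the tilt.

Call:
{"name": "arm_command", "arguments": {"moves": [[0, 0, -0.4, 0, -0.04, 0, 3], [0, 0, -0.5, 0, -0.03, 0, 3], [-0.1, 0, -0.4, 0, -0.04, 0, 3], [0, 0, -0.5, 0, -0.04, 0, 3], [0, 0, 0, 0, 0, 0, 3], [0, 0, 0, 0, 0, 0, 3]]}}

```text
clock: 10.22
tool_pos: [0.5607, -0.01, 0.0657]
orientation: [0.832, -0.533, -0.128, -0.081]
contact_force: [0.1, 1.1, -0.9]
width: 0.0349
grasp_force: 60.3
```

```bash
python3 - <<'E'
from h import *
o=get_obs();print(o['joints'],CR.inv().apply(pose()[0]-CC), pose()[1].as_matrix()[:,0])
im,d=vision.read_camera('side');cv2.imwrite('pics/s5.png',im[150:480,150:550])
P=cloud('side',d); v=(P-CC)@CR.as_matrix();hsv=cv2.cvtColor(im,cv2.COLOR_BGR2HSV)
m=(d>0)&(abs(v[...,0])<.04)&(v[...,1]>.0)&(v[...,1]<.1)&(v[...,2]>.06)&(v[...,2]<.13)&(hsv[...,1]>60)
w=v[m]
for y in np.arange(.02,.1,.01):
    k=abs(w[:,1]-y)<.004
    if k.sum()>3: print(y.round(3),k.sum(),np.median(w[k],0).round(4),w[k,2].max().round(4))
E
```

```text
[ 0.37706088  0.53421625 -0.34169896  1.60033697 -0.100512    1.18312238
 -2.59798903] [ 0.00201796 -0.0063526   0.06565258] [ 0.39883794 -0.86708735 -0.29847585]
0.02 63 [0.001  0.0202 0.0972] 0.0997
0.03 60 [0.0008 0.0296 0.1006] 0.1024
0.04 69 [0.0006 0.0395 0.1036] 0.1055
0.05 117 [-0.0022  0.0519  0.1066] 0.1087
0.06 135 [0.0052 0.0578 0.0987] 0.1096
0.07 87 [-0.0013  0.0725  0.1063] 0.1095
```

View pics/s5.png

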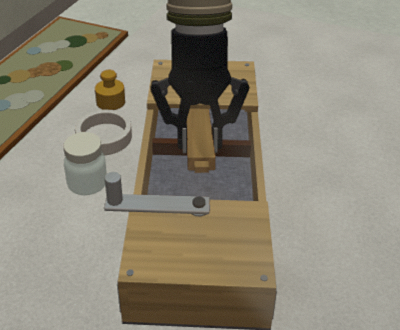

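The near end, with its tongue at about (201,165), is up through the opening at roughly 0.10 m. The lever is open and nothing is in contact. Next I draw the bar out along its axis, then lift.

Call:
{"name": "arm_command", "arguments": {"moves": [[-1.7, 0, 0, 0, 0, 0, 3], [-1.7, 0, 0, 0, 0, 0, 3], [-1.7, 0, 0, 0, 0, 0, 3], [-1.7, 0, 0, 0, 0, 0, 3], [-1.6, 0, 0, 0, 0, 0, 3], [-1.7, 0, 0, 0, 0, 0, 3], [-1.7, 0, 0, 0, 0, 0, 3], [-1.7, 0, 0, 0, 0, 0, 3], [0, 0, 0, 0, 0, 0, 3]]}}

```text
clock: 11.4
tool_pos: [0.5065, 0.1087, 0.1068]
orientation: [0.833, -0.532, -0.127, -0.081]
contact_force: [-0.6, -0.9, -1.6]
width: 0.0351
grasp_force: 60.3
```

```bash
python3 -c "
from h import *
o=get_obs();print(o['joints'],CR.inv().apply(pose()[0]-CC),pose()[1].as_matrix()[:,0])"
```

```text
[ 0.26078448  0.37343675 -0.41657775  1.74041303 -0.15444142  1.15234876
 -2.77468068] [-0.00581673  0.12385423  0.10676357] [ 0.40134858 -0.86596057 -0.29838164]
```

Call:
{"name": "arm_command", "arguments": {"moves": [[-0.6, 0, -1.9, 0, 0, 0, 3], [-0.6, 0, -1.9, 0, 0, 0, 3], [-0.6, 0, -1.9, 0, 0, 0, 3], [-0.6, 0, -1.9, 0, 0, 0, 3], [-0.6, 0, -1.9, 0, 0, 0, 3], [-0.6, 0, -1.9, 0, 0, 0, 3], [0, 0, 0, 0, 0, 0, 3], [0, 0, 0, 0, 0, 0, 3], [0, 0, 0, 0, 0, 0, 3]]}}

```text
clock: 12.52
tool_pos: [0.5064, 0.107, 0.2245]
orientation: [0.832, -0.533, -0.128, -0.08]
contact_force: [-0.7, 0.2, -1.2]
width: 0.0347
grasp_force: 60.4
```

```bash
python3 - <<'E'
from h import *
o=get_obs();print(o['joints'],o['contact_force'],o['grasp_force'],abs(np.array(o['dq'])).max())
p,q=pose(); M=q.as_matrix(); c=p-.013*M[:,2]
# tool x = bar -y; bar centre 59 mm along +x
for s in(.059-.15,.059+.15): print('end',(c+M[:,0]*s).round(3))
im,d=vision.read_camera('side');cv2.imwrite('pics/s6.png',im)
E
```

```text
[ 0.27272225  0.26897012 -0.42207422  1.59381683 -0.18338794  1.39586217
 -2.81094555] [-0.74295781  0.15165156 -1.20285666] 60.36295294761658 0.004705368032476317
end [0.472 0.182 0.264]
end [ 0.591 -0.078  0.174]
```

View pics/s6.png

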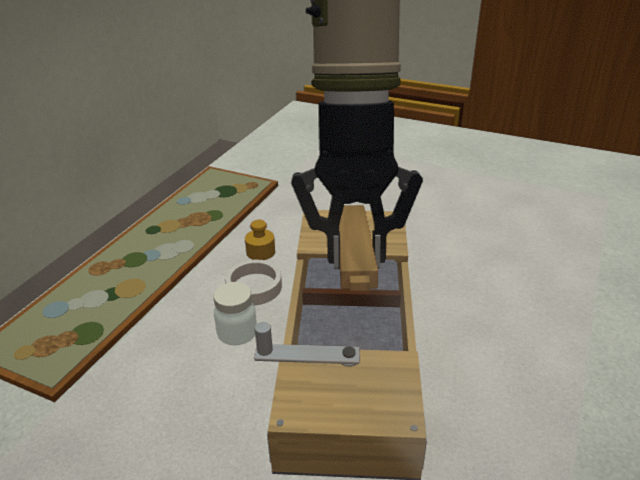

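The bar hangs in the gripper (front end at about (358,280)), well above the case. The lever is open with its post at (263,335), and the bystanders haven't moved. The ends come out at 0.264 and 0.174 m, so I'm handing in.

```bash
python3 -c "
from rig import r
print(r.job_done())"
```

```text
the job is handed in; nothing more can be done
None
```

The bar is out and was held still in the gripper at hand-in at about 12.5 s. I work out its ends at about 0.17 m and 0.26 m, against the 0.133 m needed. The turn-button is open at its stop and the jar, tape roll and weight look unmoved; the hand-in call returned no verdict.

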